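Clear the jammed knob feeder

TASK

The ramp that feeds round wooden shoe-tree knobs is jammed: the dark front knob is caught against the red check finger at the narrow mouth. With the gripper shut, nudge the dark knob gently back up the lane so that the whole row pushes the rubber release plate behind it fully home (feel for its firm stop; knobs dent above about 20 N, so do not grip them or press harder), then draw away and let all three knobs roll out and stay in the catch tray. Do not push on the red finger, lift the knobs out, or disturb the rubbing block and the glue cup.

Things in the scene. Friction and masses are not known exactly. Their poses are not given: they have to be found in the camera images.
- feeder: Fixed feeder: aluminium lane on a 90 mm wide plywood base, catch tray below the lane's mouth. Origin: on the bench (z=0) below the mouth, on the centre line; x points level up-lane (away from the tray), y left looking up-lane, z up. Yaw changes. A grey bridge, 124 mm wide and 122 mm high, straddles the lane; its near edge lies at x=105 to 132 mm, differs each time and is not reported.
- mouth (a point): Point of the lane floor at its mouth, on the centre line: 35 mm straight above the feeder's origin. From here the floor rises at 10 degrees along the feeder's +x for 188 mm. The lane is 42 mm wide inside and, near the mouth, open on top; its side walls are 4 mm thick and stand 13 mm above the floor. From 76 mm up-lane of the mouth the walls are 42 mm high and a clear cover lies on them (top 44 mm above the floor).
- tray (a point): Centre of the wooden catch tray, at floor height (about 17 mm above the bench), 78 mm before the mouth (feeder x=-78 mm). Inside it measures 144 mm along x and 104 mm along y; walls rise to 48 mm above the bench (54 mm at the far end, 30 mm below the mouth).
- knob_front: Dark brown wooden ball, 40 mm across, about 30 g, waxed and slippery: the front one of the row, caught behind the red finger. Origin: its centre (at the start at feeder x=24 mm, 59 mm above the bench). It rolls back freely, at well under 2 N, until the row behind it meets the release plate. Must not be pressed with more than 20 N.
- knob_mid: Pale wooden ball, 40 mm across, 30 g, in the lane right behind the dark knob. Origin: its centre.
- knob_rear: Pale wooden ball, 40 mm across, about 30 g, last of the row of three. Origin: its centre. Behind it, under the bridge, is the rubber-faced release plate: the row meets it after 11 to 37 mm of free travel (unknown beforehand, not reported); it then resists with 4 to 6 N (brief peaks to 10 N) for 16 mm up to a hard stop (home), where force rises 5 to 10 N per mm, and stays where left.
- check_finger: Small red finger, 20 x 6 x 8 mm, across the left half of the lane just before the dark knob, top 10 mm above the lane floor. Origin: its upright pivot at the left wall, 10 mm up-lane of the mouth; it points along its own -y. Linked to the plate, it turns 0.11 rad per mm, up-lane into a gap in the left wall: folded clear after 12 to 16 mm of plate travel. Not to be pushed by the robot (over 3 N).
- rub_block: Bystander: yellow crepe rubbing block, 45 x 70 x 32 mm, loose on the bench to the right. Origin: centre of its underside.
- glue_cup: Bystander: small cream cup of paste, 64 mm across, 32 mm high, loose on the bench to the right. Origin: centre of its underside.
There are look-alikes about, which are no part of the job. What is meant by the knob_front is not orange, and is the smaller of those in its own colour.

How it is judged:
On the way:
1. the release plate has been pushed home, so that the red finger is folded clear (turned by 1.30 rad or more) (angle between the y axis of check_finger and the y axis of feeder, either way round above 1.3 rad), for 0.2 s.
At the end, for the whole second after the job is handed in: All three knobs lie inside the catch tray (their centres between its walls and less than 50 mm above the bench), nearly at rest (slower than 0.15 m/s), and the red finger is still folded clear (over 1.25 rad from across the lane) (x of knob_front in the frame of feeder between -0.155 and -0.01 m and y of knob_front in the frame of feeder between -0.052 and 0.052 m and height (world z) of each of knob_front, knob_mid, knob_rear below 0.05 m and linear speed of each of knob_front, knob_mid, knob_rear below 0.15 m/s and x of knob_mid in the frame of feeder between -0.155 and -0.01 m and y of knob_mid in the frame of feeder between -0.052 and 0.052 m and x of knob_rear in the frame of feeder between -0.155 and -0.01 m and y of knob_rear in the frame of feeder between -0.052 and 0.052 m and angle between the y axis of check_finger and the y axis of feeder, either way round above 1.25 rad); the robot touches nothing.
It fails at once if a knob is pressed by the robot with more than 20 N (contact force between any of the fingers, the arm and knob_front above 20 N or contact force between any of the fingers, the arm and knob_mid above 20 N or contact force between any of the fingers, the arm and knob_rear above 20 N).
It fails at once if the robot pushes on the red check finger with more than 3 N (contact force between the fingers and check_finger above 3 N).
It fails at once if the robot presses on the feeder with more than 25 N (contact force between the fingers and feeder above 25 N).
It fails at once if a knob is lifted out of the lane (centre more than 130 mm above the bench) (height (world z) of any of knob_front, knob_mid, knob_rear above 0.13 m).
It fails at once if the rubbing block or the glue cup is moved more than 20 mm (distance of any of rub_block, glue_cup from where it was at the start of the episode above 0.02 m).
It also fails if it takes over 43 s, if anything falls off the work surface, if the arm or the gripper's body presses on something with over 40 N, if the wrist force passes 120 N, or if a joint passes its speed limit or range.

ROBOT

A 6-joint arm with a two-finger parallel gripper is mounted at the origin on a cart in front of the work surface, level with it; the furniture and walls round the work are solid. World frame = base frame: x ahead of the robot, y to its left, z up, the work surface at z = 0. Lengths are in m, angles in rad, forces in N, time in s.
With the tool pointing down it reaches from about 0.35 to 0.975 m from the base axis. Payload 7.1 kg.
Tool frame: the origin (TCP) lies at the very end of the fingers, on their centre line; the grasp point (between the pads) lies 19 mm behind it; z points along the fingers, x is the direction in which the jaws open and shut, and the axes are right-handed (so a half turn about z gives the same grasp; the last joint's range is limited). The gripper opens to 88 mm and grips with 3 to 60 N. Pads are 20 mm wide; open, the fingers measure 115 mm over their backs; the gripper's body (75 mm by 178 mm) begins 61 mm behind the grasp point.
Start: joints at [1.212, 0.423, 1.63, -0, 1.089, -0.019], TCP at [0.208, 0.589, 0.197] pointing down, gripper open.
Joint ranges: [-3, 3], [-0.9, 2.11], [0.09, 2.58], [-1.31, 4.45], [0.11, 2.69], [-2.54, 2.54]. Speed limits (rad/s): [2.39, 2.39, 3.01, 3.14, 3.14, 3.14].

INTERFACE

Orientations are given as a unit quaternion [w, x, y, z].
In Python, from cell import readout, get_image, job_done gives the robot as it stands.
- The arm moves only by the tool servo_tool, never from a script. Its argument "deltas" is a list of rows, each a list of 2 entries, a list of its own where there are three numbers: the shift along the tool's x, y, z in m, then the turn about the tool's z in degrees. In form: [[[dx, dy, dz], yaw], ...]. A call has 1 to 10 rows; each row is the pose to reach, as a shift and turn from the pose measured when the call began, along the tool's axes at that moment; what a row does not reach only later rows make up. A row lasts 1/12 s, in which the tool goes at most 41.7 mm and 7.16 degrees, less where a joint would pass 70% of its speed; a pose out of reach is approached as far as the arm can. A call with a gripper value outside its range is refused whole. "hand" is the gripper's target within -1 to 1 (fully open at 1, half-way at 0, shut at -1), set as the call begins (left out, the last holds). The fingers move at their own pace and stop on an object; the grip force is fixed at half the most. Time passes only in rows, so rows that repeat a pose let the fingers close. It gives the time, the measured TCP pose, the force and the opening at its end, in the units of the state.
- readout.read_state(): the state, without advancing time (a new reading comes with each control period).
- get_image(name): name is "side" or "top" or "wrist"; returns a dict with "color" (400x640x3 uint8, red, green, blue), "fx", "fy", "cx", "cy" (pixels), "xyz" and "orientation" of the camera in the world; the wrist camera has in their place "tool_from_camera" (4x4, takes a point from camera to tool coordinates, whose origin is the TCP and whose axes are the tool frame's). Camera axes: x right, y down, z forward; pixel columns grow to the right and rows downward; lengths in m; the calibration is good to about 2 mm. A picture is of the moment at which its call begins: read the wrist's pose just before it. There is no depth.
- job_done(): hands the job in, once; it reports no verdict.
The state is a dict: "clock": time; "joint_positions": joint angles; "joint_vel": joint speeds; "tau": joint torques, N m; "tool_pos": TCP position; "tcp_rot": TCP orientation; "wrist_force": force on the tool from outside, world axes, zero at the start; "ft_torque": the same for the moment, N m; "finger_gap": finger opening in m.
Only numpy, scipy, OpenCV 4.12 (cv2) and the standard library are available. Lean on these libraries where they do the work, as an engineer would, in place of code of your own. Each camera call takes 0.05 s, during which the arm holds its last target.

## Working session

There is one attempt and no reset: what is moved stays moved. The work goes in short steps, Python scripts to look and compute and a tool call to move; the robot and the scene stay as the last step left them, time stands still between calls to the robot, and variables do not carry over. Pictures are saved under pics/ and viewed, and the job is handed in when it is done.

Besides the shell and the picture viewer there is one more tool, called in YAML: its name, and indented under it one key for each argument. servo_tool: Moves the arm, as the interface text tells. Its arguments: {"type":"object","properties":{"deltas":{"type":"array"},"hand":{"type":"number"}},"required":["deltas"]}

```bash
ls; mkdir -p pics; python3 - <<'E'
from cell import readout,get_image
import cv2,pickle
s=readout.read_state();print(s)
for n in ["side","top","wrist"]:
    d=get_image(n);pickle.dump(d,open(f"pics/{n}0.pkl","wb"))
    cv2.imwrite(f"pics/{n}0.png",d["color"][:,:,::-1]);print(n,{k:v for k,v in d.items() if k!="color"})
E
```

```text
pics
{'clock': 0.0, 'joint_positions': array([ 1.21196919e+00,  4.23805454e-01,  1.63071773e+00,  1.03755095e-05,
        1.08861218e+00, -1.90430506e-02]), 'joint_vel': array([ 0.00143691,  0.00228496,  0.00026372, -0.00090587, -0.00109413,
        0.00048936]), 'tau': array([-1.03906132e-03, -5.44620931e+01, -2.73670328e+01,  6.43334398e-02,
        2.26944638e-02, -1.34191923e-04]), 'tool_pos': array([0.20808399, 0.58869024, 0.19641294]), 'tcp_rot': array([ 4.29486649e-04,  8.16482480e-01,  5.77369695e-01, -6.40747493e-04]), 'wrist_force': array([-0.31210832,  0.98013912,  0.0102878 ]), 'ft_torque': array([ 0.00110971, -0.02537235,  0.03407983]), 'finger_gap': 0.08784485974116862}
side {'fx': 455.69387280538854, 'fy': 455.69387280538854, 'cx': 323.22734541303504, 'cy': 204.2848435768751, 'xyz': array([0.47896086, 0.82259244, 0.67600152]), 'orientation': array([-0.00380452, -0.01560493,  0.86582136, -0.50009537])}
top {'fx': 455.0476633372174, 'fy': 455.0476633372174, 'cx': 316.34135519059265, 'cy': 196.25310560097492, 'xyz': array([ 0.26197196, -0.18981432,  1.15660645]), 'orientation': array([-0.08053929,  0.7612174 , -0.63954757,  0.07099568])}
wrist {'fx': 352.1273956729235, 'fy': 352.1273956729235, 'cx': 320.590308150153, 'cy': 199.97153229627057, 'tool_from_camera': array([[ 9.99999687e-01,  2.47274427e-04, -7.51792527e-04,
         2.09957875e-04],
       [-2.10996678e-05,  9.57927818e-01,  2.87009225e-01,
        -7.84172106e-02],
       [ 7.91133017e-04, -2.87009120e-01,  9.57927523e-01,
        -1.87887436e-01],
       [ 0.00000000e+00,  0.00000000e+00,  0.00000000e+00,
         1.00000000e+00]])}
```

View pics/side0.png

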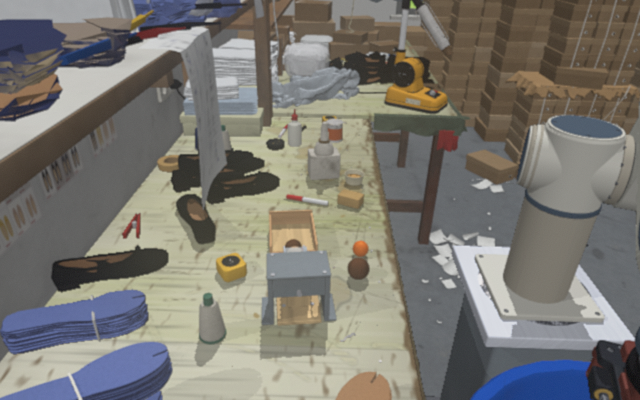

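View pics/top0.png

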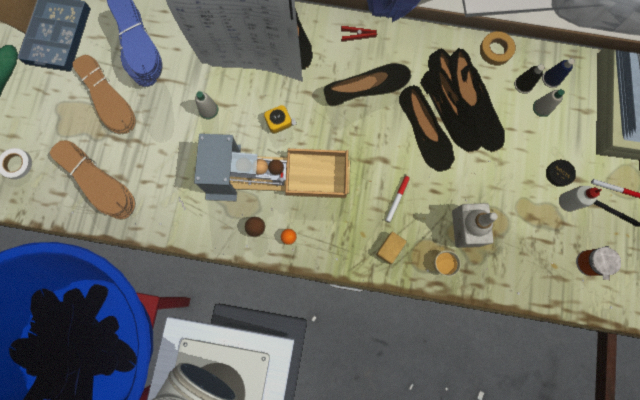

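View pics/wrist0.png

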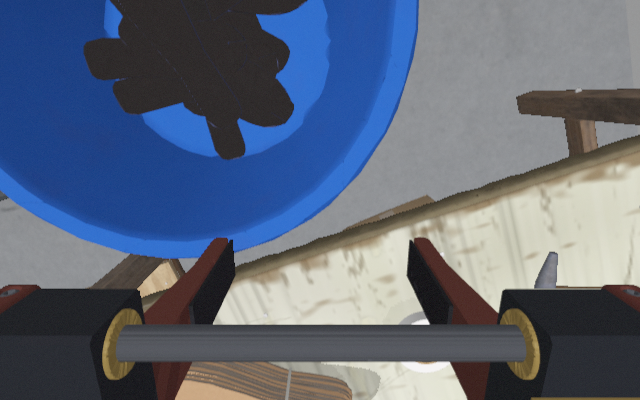

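The side view shows the feeder at about (295,270) with its grey bridge nearest the camera. In the top view the tray is at (317,172), the dark front knob at (276,167), and a dark look-alike ball on the bench at (255,226). Next I'll enlarge and measure.

```bash
cat > h.py <<'E'
import numpy as np,cv2,pickle
from scipy.spatial.transform import Rotation as R
def rot(q): return R.from_quat([q[1],q[2],q[3],q[0]]).as_matrix()
def campose(d,s=None):
    if "xyz" in d: return rot(d["orientation"]),np.array(d["xyz"])
    T=np.array(d["tool_from_camera"]);Rt=rot(s["tcp_rot"])
    return Rt@T[:3,:3],Rt@T[:3,3]+s["tool_pos"]
def ray(d,u,v,s=None):
    Rc,c=campose(d,s); k=Rc@np.array([(u-d["cx"])/d["fx"],(v-d["cy"])/d["fy"],1]);return c,k
def onz(d,u,v,z,s=None):
    c,k=ray(d,u,v,s);return c+k*(z-c[2])/k[2]
def tri(r1,r2):
    (a,k),(b,m)=r1,r2
    t=np.linalg.lstsq(np.c_[k,-m],b-a,rcond=None)[0]
    p,q=a+k*t[0],b+m*t[1];return (p+q)/2,np.linalg.norm(p-q)
def proj(d,p,s=None):
    Rc,c=campose(d,s);x=Rc.T@(np.array(p)-c);return d["cx"]+d["fx"]*x[0]/x[2],d["cy"]+d["fy"]*x[1]/x[2]
E
python3 - <<'E'
from h import *
t=pickle.load(open("pics/top0.pkl","rb"));s=pickle.load(open("pics/side0.pkl","rb"))
for n,(d,x,y,w,h) in {"t":(t,190,125,170,120),"s":(s,250,200,130,130)}.items():
    c=d["color"][y:y+h,x:x+w,::-1];k=min(800/w,600/h);k=int(k)
    cv2.imwrite(f"pics/z{n}.png",cv2.resize(c,None,fx=k,fy=k,interpolation=cv2.INTER_CUBIC));print(n,k)
for p in [(210,380),(200,140),(317,172),(276,167),(255,226),(350,152),(345,195)]: print(p,onz(t,*p,0.05).round(3))
E
```

```text
t 4
s 4
(210, 380) [0.036 0.012 0.05 ]
(200, 140) [0.595 0.164 0.05 ]
(317, 172) [ 0.563 -0.145  0.05 ]
(276, 167) [ 0.558 -0.041  0.05 ]
(255, 226) [ 0.402 -0.018  0.05 ]
(350, 152) [ 0.629 -0.218  0.05 ]
(345, 195) [ 0.517 -0.224  0.05 ]
```

View pics/zt.png

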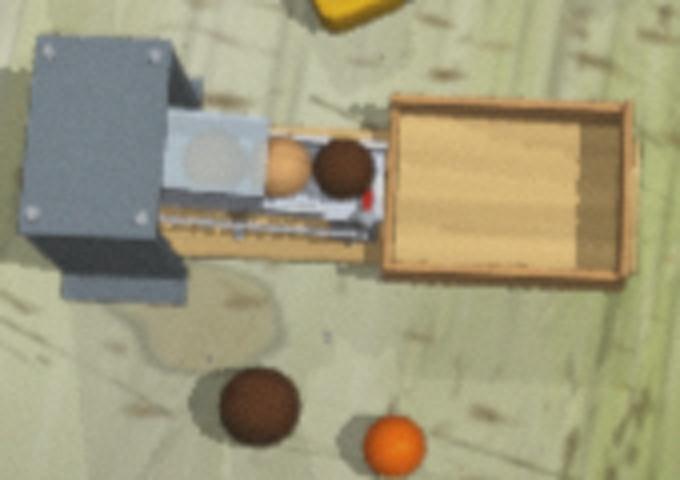

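View pics/zs.png

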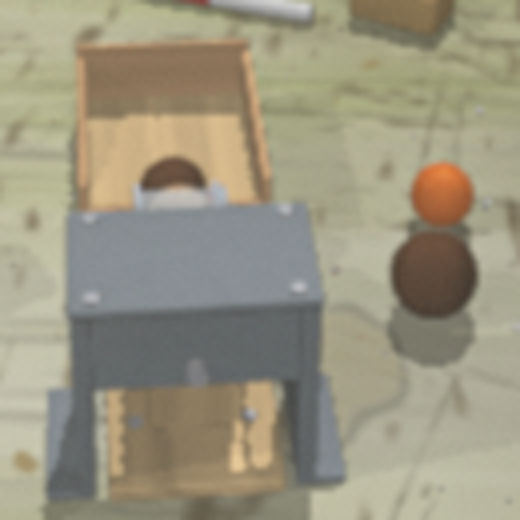

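```bash
python3 - <<'E'
from h import *
t=pickle.load(open("pics/top0.pkl","rb"))
Z=lambda x,y:(190+(x-1.5)/4,125+(y-1.5)/4)
k=onz(t,*Z(344,168),.059)
print("knob",k)
b=[onz(t,*Z(*p),.122) for p in [(170,40),(155,232),(22,232),(42,38)]]
print("bridge",np.round(b,3),np.linalg.norm(b[0]-b[1]))
w1=onz(t,*Z(395,98),.048);w2=onz(t,*Z(630,104),.05);print("traywall+",w1,w2)
w3=onz(t,*Z(385,270),.048);w4=onz(t,*Z(624,281),.05);print("traywall-",w3,w4)
for a,c in [(w2,w1),(w4,w3),(w3,w1),(b[1],b[0])]: print(np.degrees(np.arctan2(*(c-a)[[1,0]])),np.linalg.norm(c-a))
# dark knob blob
hsv=cv2.cvtColor(t["color"],cv2.COLOR_RGB2HSV);r=t["color"].astype(int)
m=((r.sum(2)<200)&(r[...,0]>r[...,2]+15)).astype(np.uint8);m[:, :268]=0;m[:,288:]=0;m[:155]=0;m[180:]=0
n,l,st,ce=cv2.connectedComponentsWithStats(m);print(st,ce)
for i in range(1,n):
  if st[i,4]>30: print(onz(t,*ce[i],.059))
E
```

```text
knob [ 0.55630894 -0.04063543  0.059     ]
bridge [[0.6   0.069 0.122]
 [0.482 0.052 0.122]
 [0.469 0.129 0.122]
 [0.587 0.144 0.122]] 0.11856462540532163
traywall+ [ 0.61039737 -0.06231655  0.048     ] [ 0.63178418 -0.21054205  0.05      ]
traywall- [ 0.49875983 -0.07695497  0.048     ] [ 0.51717708 -0.22505098  0.05      ]
98.21029627054675 0.14977380881021335
97.08892089991767 0.14925020260410726
7.470266504843588 0.11259318317926827
7.919395992919121 0.11856462540532163
[[     0      0    640    400 255838]
 [   268    160     15     14    162]] [[319.52799428 199.52063024]
 [275.29012346 166.91975309]]
[ 0.55541158 -0.03995635  0.059     ]
```

```bash
cat >> h.py <<'E'
FY=np.radians(97.8); O=np.array([0.559,-0.064,0])
def f2w(p,o=None,fy=None):
    fy=FY if fy is None else fy; o=O if o is None else o
    return o+R.from_euler('z',fy).as_matrix()@np.array(p)
def w2f(p,o=None,fy=None):
    fy=FY if fy is None else fy; o=O if o is None else o
    return R.from_euler('z',-fy).as_matrix()@(np.array(p)-o)
def delta(s,target): return rot(s["tcp_rot"]).T@(np.array(target)-s["tool_pos"])
E
python3 - <<'E'
from h import *
from cell import readout
s=readout.read_state();Rt=rot(s["tcp_rot"]);print(Rt.round(3))
tg=f2w([-.06,0,.2]);print(tg,delta(s,tg), np.degrees(np.arctan2(Rt[1,0],Rt[0,0])))
E
```

```text
[[ 0.333  0.943 -0.   ]
 [ 0.943 -0.333 -0.001]
 [-0.001 -0.    -1.   ]]
[ 0.56714293 -0.12344487  0.2       ] [-0.55192612  0.57586652 -0.00277055] 70.53333195371738
```

servo_tool:
  deltas:
    - [[-0.028,0.029,-0.003],3]
    - [[-0.055,0.058,-0.003],6]
    - [[-0.083,0.086,-0.003],9]
    - [[-0.11,0.115,-0.003],12]
    - [[-0.138,0.144,-0.003],16]
    - [[-0.166,0.173,-0.003],19]
    - [[-0.193,0.202,-0.003],22]
    - [[-0.221,0.23,-0.003],25]
    - [[-0.248,0.259,-0.003],28]
    - [[-0.276,0.288,-0.003],31]
  hand: -1

```text
clock: 0.98
tool_pos: [0.388, 0.2309, 0.2]
tcp_rot: [0.0, 0.941, 0.337, -0.0]
wrist_force: [1.2, 0.0, 0.0]
finger_gap: 0.0249
```

```bash
python3 - <<'E'
from h import *
from cell import readout
s=readout.read_state();Rt=rot(s["tcp_rot"])
tg=f2w([-.06,0,.2]);print(s["clock"],s["tool_pos"],s["finger_gap"],delta(s,tg), np.degrees(np.arctan2(Rt[1,0],Rt[0,0]))-7.8)
E
```

```text
0.9833 [0.38803227 0.23091077 0.19997982] 0.024927608576654825 [-8.65343463e-02  3.87505203e-01  2.69221552e-04] 31.602786177366095
```

servo_tool:
  deltas:
    - [[-0.009,0.039,0],3.2]
    - [[-0.017,0.077,0],6.4]
    - [[-0.026,0.116,0],9.6]
    - [[-0.035,0.155,0],12.8]
    - [[-0.043,0.194,0],16]
    - [[-0.052,0.232,0],19.2]
    - [[-0.06,0.271,0],22.4]
    - [[-0.069,0.31,0],25.6]
    - [[-0.078,0.349,0],28.8]
    - [[-0.087,0.387,0],31.6]

```text
clock: 1.82
tool_pos: [0.5669, -0.1255, 0.2001]
tcp_rot: [0.0, 0.998, 0.066, -0.0]
wrist_force: [0.8, 0.4, 0.8]
finger_gap: 0.0004
```

servo_tool:
  deltas:
    - [[0,0,0],0]
    - [[0,0,0],0]

```text
clock: 1.98
tool_pos: [0.5671, -0.1272, 0.1995]
tcp_rot: [0.0, 0.998, 0.065, -0.001]
wrist_force: [-0.7, -0.2, 0.9]
finger_gap: 0.0008
```

```bash
python3 - <<'E'
from h import *
from cell import readout,get_image
s=readout.read_state();d=get_image("wrist");pickle.dump((s,d),open("pics/w1.pkl","wb"))
Rt=rot(s["tcp_rot"]);print(s["clock"],s["tool_pos"],s["joint_vel"].round(3),np.degrees(np.arctan2(Rt[1,0],Rt[0,0])),s["wrist_force"],s["finger_gap"])
cv2.imwrite("pics/w1.png",d["color"][:,:,::-1])
E
```

```text
1.9833 [ 0.56708856 -0.12719751  0.19951743] [ 0.047 -0.026  0.049  0.01   0.003  0.   ] 7.455967904962439 [-0.68699882 -0.1641942   0.93964858] 0.0007976078805858142
```

View pics/w1.png

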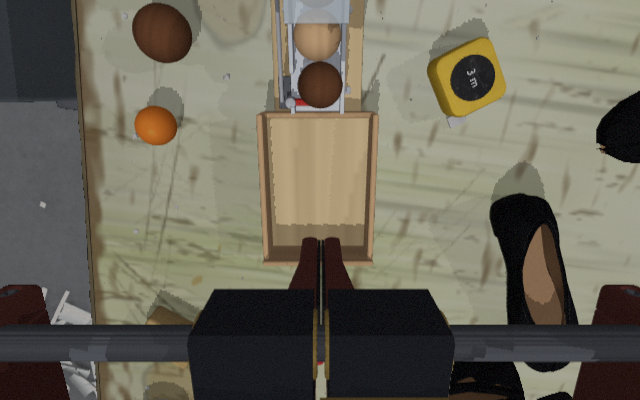

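The dark knob is at (321,84), the red finger at (300,102), and the tray spans x 258–378 at row 112. The shut fingers point at the tray's far end.

```bash
python3 - <<'E'
from h import *
s,d=pickle.load(open("pics/w1.pkl","rb"));im=d["color"];r=im.astype(int)
m=((r.sum(2)<200)&(r[...,0]>r[...,2]+15)).astype(np.uint8);m[:,:290]=0;m[:,350:]=0;m[:50]=0;m[115:]=0
m=cv2.morphologyEx(m,cv2.MORPH_OPEN,np.ones((5,5)))
n,l,st,ce=cv2.connectedComponentsWithStats(m);i=1+np.argmax(st[1:,4]);print(st[i],ce[i])
c=(st[i,0]+st[i,2]/2-.5,st[i,1]+st[i,3]/2-.5)
k=onz(d,*c,.059,s);print("knob",c,k)
# tray wall tops: outer corners z .048 / .054
P=[(260,113,.048),(264,260,.052),(376,113,.048),(374,260,.052)]
W=[onz(d,u,v,z,s) for u,v,z in P];print(np.round(W,4))
for a,b in[(1,0),(3,2)]: print(np.degrees(np.arctan2(*(W[b]-W[a])[[1,0]])),np.linalg.norm(W[b]-W[a]))
print("width",np.linalg.norm(W[0]-W[2]),np.linalg.norm(W[1]-W[3]), "axis mid",(W[0]+W[2])/2,(W[1]+W[3])/2)
red=((r[...,0]>150)&(r[...,1]<80)&(r[...,2]<80)).astype(np.uint8);red[:60]=0;red[120:]=0
n,l,st,ce=cv2.connectedComponentsWithStats(red);print(st[1:],ce[1:])
for q in range(1,n): print(onz(d,*ce[q],.047,s))
x,y,w,h=230,0,170,280
cv2.imwrite("pics/w1z.png",cv2.resize(im[0:150,240:400,::-1],None,fx=4,fy=4,interpolation=cv2.INTER_CUBIC))
E
```

```text
[ 299   62   43   46 1595] [319.65141066  84.57805643]
knob (np.float64(320.0), np.float64(84.5)) [ 0.55550645 -0.0409592   0.059     ]
[[ 0.503  -0.0732  0.048 ]
 [ 0.5198 -0.2219  0.052 ]
 [ 0.6107 -0.0591  0.048 ]
 [ 0.6342 -0.2068  0.052 ]]
96.47384089071414 0.14975658782527698
99.02654444814014 0.14968759847378643
width 0.10867510708627101 0.11534237086486525 axis mid [ 0.55683931 -0.06611056  0.048     ] [ 0.57701699 -0.21437536  0.052     ]
[[296 101  10   4  30]] [[300.13333333 102.66666667]]
[ 0.53914733 -0.05903724  0.047     ]
```

View pics/w1z.png

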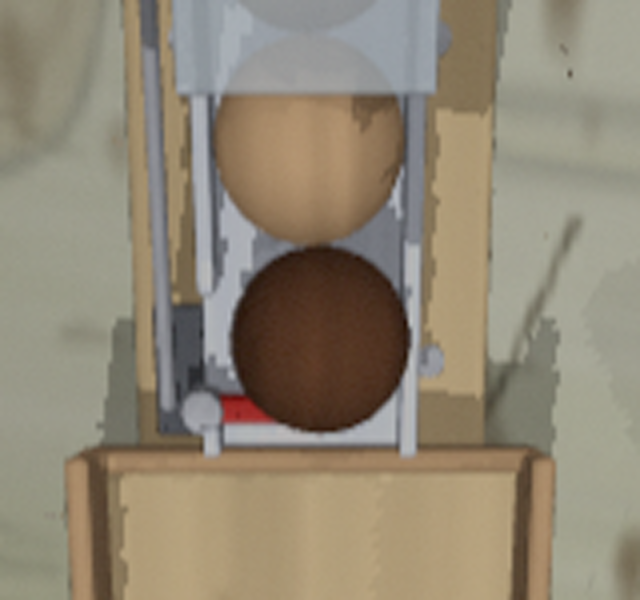

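```bash
sed -i 's/O=np.array(\[.*\])/O=np.array([0.5577,-0.0649,0])/' h.py; cat > t.py <<'E'
from h import *
from cell import readout
import sys
s=readout.read_state();Rt=rot(s["tcp_rot"])
print(round(s["clock"],2),"F",w2f(s["tool_pos"]).round(4),"yaw",(np.degrees(np.arctan2(Rt[1,0],Rt[0,0]))-7.8).round(2),"frc",(R.from_euler('z',-FY).as_matrix()@s["wrist_force"]).round(2))
if len(sys.argv)>1: print("delta",delta(s,f2w([float(a) for a in sys.argv[1:4]])).round(4))
E
python3 t.py -.022 -.001 .054
```

```text
2.03 F [-0.0614 -0.0003  0.1994] yaw -0.24 frc [0.64 0.09 0.03]
delta [ 0.0008 -0.0394  0.1454]
```

servo_tool:
  deltas:
    - [[0,-0.01,0.03],0]
    - [[0,-0.02,0.06],0]
    - [[0,-0.03,0.09],0]
    - [[0,-0.037,0.115],0]
    - [[0.001,-0.039,0.135],0]
    - [[0.001,-0.039,0.142],0]
    - [[0.001,-0.039,0.145],0]
    - [[0.001,-0.039,0.145],0]

```text
clock: 2.7
tool_pos: [0.5616, -0.0862, 0.0546]
tcp_rot: [-0.0, 0.998, 0.067, -0.001]
wrist_force: [0.2, -0.4, 0.7]
finger_gap: 0.0005
```

```bash
python3 t.py -.01 -.001 .054;python3 - <<'E'
from h import *
from cell import readout,get_image
s=readout.read_state();d=get_image("wrist");pickle.dump((s,d),open("pics/w2.pkl","wb"))
cv2.imwrite("pics/w2.png",d["color"][:,:,::-1])
d=get_image("top");cv2.imwrite("pics/t2.png",cv2.resize(d["color"][125:245,190:360,::-1],None,fx=4,fy=4,interpolation=cv2.INTER_CUBIC))
E
```

```text
2.7 F [-0.0216 -0.001   0.0546] yaw -0.17 frc [-0.39 -0.18  0.67]
delta [ 0.     -0.0116  0.0006]
```

View pics/w2.png

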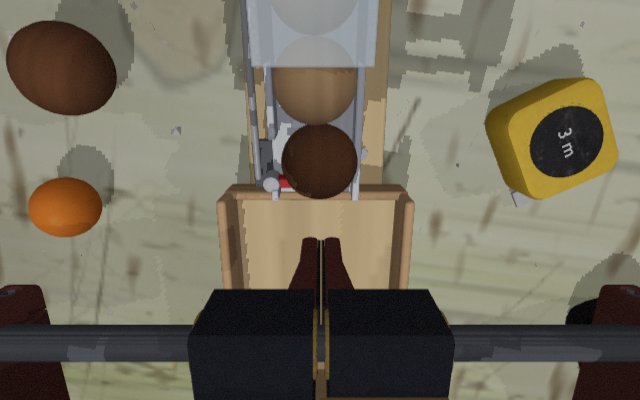

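View pics/t2.png

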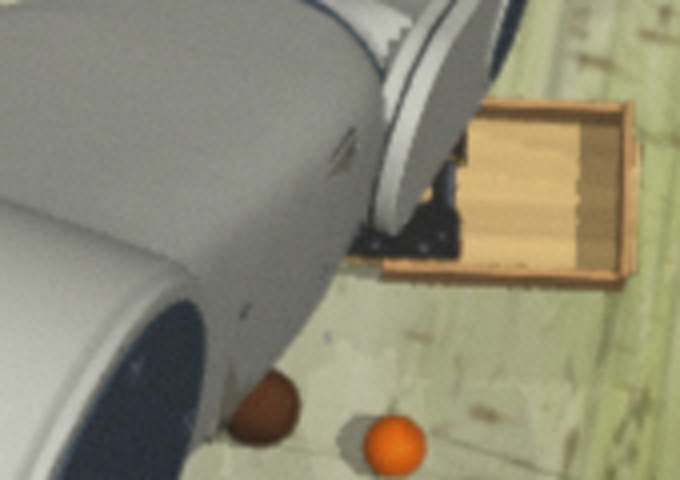

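The shut fingertips (320,240) line up with the knob (320,160) and are clear of the red finger at (285,183). I'll creep in now.

servo_tool:
  deltas:
    - [[0,-0.004,0],0]
    - [[0,-0.008,0],0]
    - [[0,-0.012,0],0]
    - [[0,-0.014,0],0]
    - [[0,-0.016,0],0]
    - [[0,-0.018,-0.001],0]
    - [[0,-0.02,-0.001],0]
    - [[0,-0.022,-0.001],0]
    - [[0,-0.024,-0.002],0]
    - [[0,-0.024,-0.002],0]

```text
clock: 3.63
tool_pos: [0.5595, -0.0628, 0.0577]
tcp_rot: [0.0, 0.998, 0.066, -0.0]
wrist_force: [-1.1, 0.2, -0.1]
finger_gap: 0.0004
```

```bash
python3 t.py .012 -.001 .0575;python3 - <<'E'
from h import *
from cell import readout,get_image
s=readout.read_state();d=get_image("wrist");pickle.dump((s,d),open("pics/w3.pkl","wb"))
cv2.imwrite("pics/w3.png",d["color"][:,:,::-1])
E
```

```text
3.63 F [ 0.0018 -0.002   0.0577] yaw -0.2 frc [ 0.32  1.02 -0.14]
delta [-0.0011 -0.0101  0.0002]
```

View pics/w3.png

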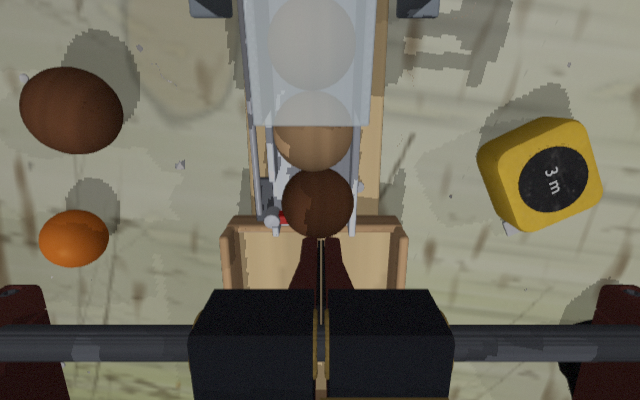

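```bash
python3 - <<'E'
from h import *
s,d=pickle.load(open("pics/w3.pkl","rb"));r=d["color"].astype(int)
m=((r.sum(2)<200)&(r[...,0]>r[...,2]+15)).astype(np.uint8);m[:,:270]=0;m[:,370:]=0;m[:150]=0;m[237:]=0
m=cv2.morphologyEx(m,cv2.MORPH_OPEN,np.ones((7,7)))
n,l,st,ce=cv2.connectedComponentsWithStats(m);i=1+np.argmax(st[1:,4]);print(st[i],ce[i])
for z in (.059,.061): print(w2f(onz(d,*ce[i],z,s)))
E
python3 t.py .011 -.001 .0566
```

```text
[ 282  169   71   68 3960] [317.15       202.44621212]
[ 0.02325398 -0.00070749  0.059     ]
[ 0.02387167 -0.00073218  0.061     ]
3.68 F [ 0.0017 -0.0021  0.0577] yaw -0.2 frc [-0.47  0.65  0.87]
delta [-0.0011 -0.0093  0.0011]
```

servo_tool:
  deltas:
    - [[0,-0.002,0.001],0]
    - [[-0.001,-0.004,0.001],0]
    - [[-0.001,-0.006,0.001],0]
    - [[-0.001,-0.008,0.001],0]
    - [[-0.001,-0.009,0.001],0]
    - [[-0.001,-0.009,0.001],0]

```text
clock: 4.18
tool_pos: [0.5573, -0.0539, 0.0567]
tcp_rot: [0.0, 0.998, 0.066, -0.0]
wrist_force: [0.5, 0.4, 0.7]
finger_gap: 0.0007
```

```bash
python3 t.py .018 -.001 .0583;python3 - <<'E'
from h import *
from cell import readout,get_image
s=readout.read_state();d=get_image("wrist");pickle.dump((s,d),open("pics/w4.pkl","wb"))
x=[proj(d,s["tool_pos"]+rot(s["tcp_rot"])@np.array(p),s) for p in [(0,0,0),(0,-.01,0),(.0135,-.01,0),(0,-.01,-.02)]];print(np.round(x))
cv2.imwrite("pics/w4.png",cv2.resize(d["color"][60:300,200:440,::-1],None,fx=2.5,fy=2.5,interpolation=cv2.INTER_CUBIC))
E
```

```text
4.18 F [ 0.011  -0.0011  0.0567] yaw -0.19 frc [ 0.34 -0.52  0.67]
delta [-0.0001 -0.007  -0.0016]
[[320. 237.]
 [320. 221.]
 [343. 221.]
 [320. 234.]]
```

View pics/w4.png

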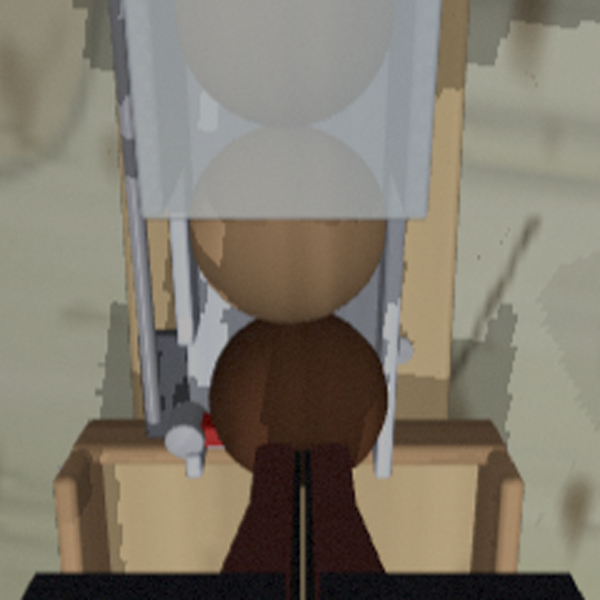

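```bash
cat > ball.py <<'E'
from h import *
import sys
# circle fit of dark knob outline excluding fingers: mask edges -> minEnclosing via fit
s,d=pickle.load(open(sys.argv[1],"rb"));r=d["color"].astype(int)
p=w2f(s["tool_pos"])
hsv=cv2.cvtColor(d["color"],cv2.COLOR_RGB2HSV)
m=((r.sum(2)<260)&(r[...,0]>r[...,2]+22)&(hsv[...,1]>110)).astype(np.uint8)
m[:,:270]=0;m[:,370:]=0;m[236:]=0;m[:100]=0
m=cv2.morphologyEx(m,cv2.MORPH_OPEN,np.ones((9,9)))
c=max(cv2.findContours(m,0,cv2.CHAIN_APPROX_NONE)[0],key=len)[:,0].astype(float)
c=c[c[:,1]<225]
A=np.c_[2*c,np.ones(len(c))];x=np.linalg.lstsq(A,(c**2).sum(1),rcond=None)[0]
rad=np.sqrt(x[2]+x[0]**2+x[1]**2);print("px",x[:2].round(1),rad.round(1))
fx=.024
for _ in range(5): q=w2f(onz(d,x[0],x[1],.0553+.1763*fx,s));fx=q[0]
print("ball F",q.round(4),"tcp x",p[0].round(4))
E
for i in 2 3 4; do python3 ball.py pics/w$i.pkl; done; python3 t.py .018 -.001 .0583
```

```text
px [319.3 161. ] 36.3
ball F [ 0.0237 -0.0009  0.0595] tcp x -0.0216
px [317.4 203.8] 34.9
ball F [ 0.0225 -0.0009  0.0593] tcp x 0.0018
px [320.  220.7] 34.6
ball F [ 0.022  -0.0013  0.0592] tcp x 0.011
4.23 F [ 0.0109 -0.0012  0.0568] yaw -0.19 frc [0.59 0.76 0.67]
delta [-0.0002 -0.0071 -0.0015]
```

```bash
python3 - <<'E'
from h import *
from cell import get_image
d=get_image("side");pickle.dump(d,open("pics/s5.pkl","wb"))
cv2.imwrite("pics/s5.png",cv2.resize(d["color"][180:330,230:390,::-1],None,fx=4,fy=4,interpolation=cv2.INTER_CUBIC))
E
```

```text
(no output)
```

View pics/s5.png

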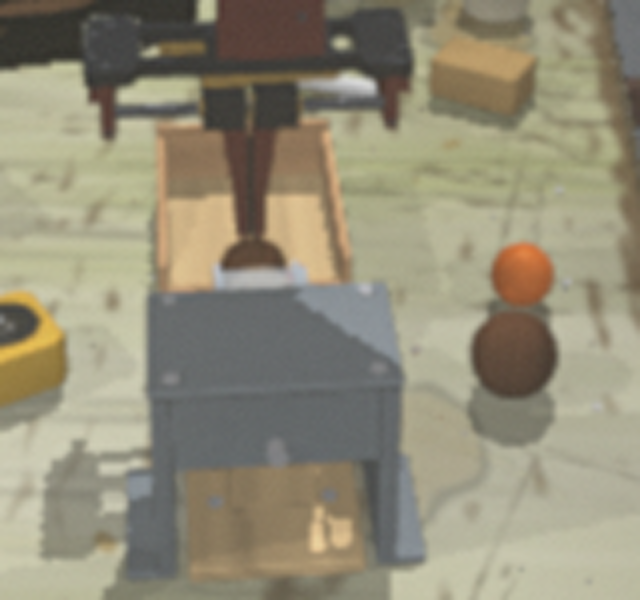

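```bash
python3 - <<'E'
from h import *
s0=pickle.load(open("pics/side0.pkl","rb"));s5=pickle.load(open("pics/s5.pkl","rb"));st,w=pickle.load(open("pics/w4.pkl","rb"))
for x in (.020,.024,.028,.032,.036,.041):
    c=f2w([x,-.001,.0553+.1763*x]);Rc,cc=campose(s5);u=c-cc;D=np.linalg.norm(u);a=np.array(proj(s5,c));rr=s5["fy"]*.02/D
    print(x,"side centre",a.round(1),"top row",(a[1]-rr).round(1),"| wrist",np.round(proj(w,c,st),1))
for n,d in (("s0",s0),("s5",s5)):
    r=d["color"].astype(int);print(n,[tuple(d["color"][v,294]) for v in range(234,252)])
print("tcp in side",proj(s5,st["tool_pos"]))
E
```

```text
0.02 side centre [292.9 246.8] top row 238.2 | wrist [319.4 223.9]
0.024 side centre [293.  247.5] top row 238.9 | wrist [319.4 217.6]
0.028 side centre [293.1 248.3] top row 239.7 | wrist [319.4 211.2]
0.032 side centre [293.2 249. ] top row 240.4 | wrist [319.3 204.7]
0.036 side centre [293.3 249.8] top row 241.1 | wrist [319.3 198. ]
0.041 side centre [293.4 250.7] top row 242.1 | wrist [319.2 189.6]
s0 [(np.uint8(199), np.uint8(174), np.uint8(130)), (np.uint8(201), np.uint8(176), np.uint8(132)), (np.uint8(202), np.uint8(176), np.uint8(132)), (np.uint8(203), np.uint8(176), np.uint8(133)), (np.uint8(187), np.uint8(161), np.uint8(122)), (np.uint8(141), np.uint8(117), np.uint8(89)), (np.uint8(109), np.uint8(84), np.uint8(67)), (np.uint8(107), np.uint8(82), np.uint8(63)), (np.uint8(108), np.uint8(82), np.uint8(65)), (np.uint8(106), np.uint8(83), np.uint8(65)), (np.uint8(102), np.uint8(78), np.uint8(61)), (np.uint8(116), np.uint8(92), np.uint8(72)), (np.uint8(159), np.uint8(133), np.uint8(108)), (np.uint8(193), np.uint8(173), np.uint8(154)), (np.uint8(195), np.uint8(189), np.uint8(180)
[... 332 characters left out ...]
8(94), np.uint8(73), np.uint8(63)), (np.uint8(92), np.uint8(75), np.uint8(63)), (np.uint8(85), np.uint8(68), np.uint8(54)), (np.uint8(88), np.uint8(72), np.uint8(57)), (np.uint8(91), np.uint8(72), np.uint8(58)), (np.uint8(94), np.uint8(74), np.uint8(61)), (np.uint8(93), np.uint8(74), np.uint8(58)), (np.uint8(98), np.uint8(77), np.uint8(61)), (np.uint8(124), np.uint8(107), np.uint8(91)), (np.uint8(161), np.uint8(151), np.uint8(139)), (np.uint8(182), np.uint8(180), np.uint8(176)), (np.uint8(185), np.uint8(184), np.uint8(182)), (np.uint8(182), np.uint8(182), np.uint8(179)), (np.uint8(167), np.uint8(167), np.uint8(165))]
tcp in side (np.float64(292.6704123527487), np.float64(245.25451641606188))
```

```bash
python3 - <<'E'
from h import *
pts={1:dict(pivot=(240+203/4,411/4),coverL=(240+177/4,93/4),coverR=(240+437/4,93/4)),2:dict(pivot=(271,184),tray=(219,200)),4:dict(pivot=(200+186/2.5,60+440/2.5),tray=(200+63/2.5,60+480/2.5),coverL=(200+145/2.5,60+216/2.5),coverR=(200+428/2.5,60+216/2.5))}
for i in (1,2,4):
    s,d=pickle.load(open(f"pics/w{i}.pkl","rb"))
    for k,p in pts[i].items():
        z={"pivot":.05,"tray":.048,"coverL":.092,"coverR":.092}[k]
        print(i,k,w2f(onz(d,*p,z,s)).round(4))
    x0=w2f(s["tool_pos"]);print("cam F",w2f(campose(d,s)[1]).round(3))
E
```

```text
1 pivot [0.0084 0.0261 0.05  ]
1 coverL [0.0677 0.0257 0.092 ]
1 coverR [ 0.0674 -0.0237  0.092 ]
cam F [ 0.016 -0.002  0.387]
2 pivot [0.0089 0.0264 0.05  ]
2 tray [-0.001   0.0571  0.048 ]
cam F [ 0.057 -0.002  0.242]
4 pivot [0.0091 0.0259 0.05  ]
4 tray [-0.0022  0.0567  0.048 ]
4 coverL [0.0683 0.0253 0.092 ]
4 coverR [ 0.0682 -0.0237  0.092 ]
cam F [ 0.09  -0.002  0.245]
```

servo_tool:
  deltas:
    - [[0,0.01,0],0]
    - [[0,0.03,0],0]
    - [[0,0.05,0],0]
    - [[0,0.06,0],0]
    - [[0,0.06,0],0]

```text
clock: 4.7
tool_pos: [0.5658, -0.1158, 0.0569]
tcp_rot: [0.001, 0.998, 0.065, 0.0]
wrist_force: [0.2, 0.5, 0.1]
finger_gap: 0.0008
```

```bash
python3 t.py; python3 - <<'E'
from h import *
from cell import get_image,readout
s=readout.read_state()
d=get_image("side");pickle.dump((s,d),open("pics/s6.pkl","wb"))
cv2.imwrite("pics/s6.png",cv2.resize(d["color"][180:280,240:360,::-1],None,fx=6,fy=6,interpolation=cv2.INTER_CUBIC))
print("tcp px",proj(d,s["tool_pos"]))
for h in (0,.01,.02,.03):
  for y in (-.01,.01): p=proj(d,s["tool_pos"]+rot(s["tcp_rot"])@np.array([0,y,-h]));print(h,y,((np.array(p)-[240,180])*6).round(0))
E
```

```text
4.7 F [-0.0516 -0.0012  0.0569] yaw -0.34 frc [ 0.51 -0.32  0.07]
tcp px (np.float64(291.2546484621778), np.float64(230.58034581706363))
0 -0.01 [309. 317.]
0 0.01 [306. 290.]
0.01 -0.01 [308. 296.]
0.01 0.01 [306. 270.]
0.02 -0.01 [308. 276.]
0.02 0.01 [306. 249.]
0.03 -0.01 [308. 255.]
0.03 0.01 [306. 229.]
```

View pics/s6.png

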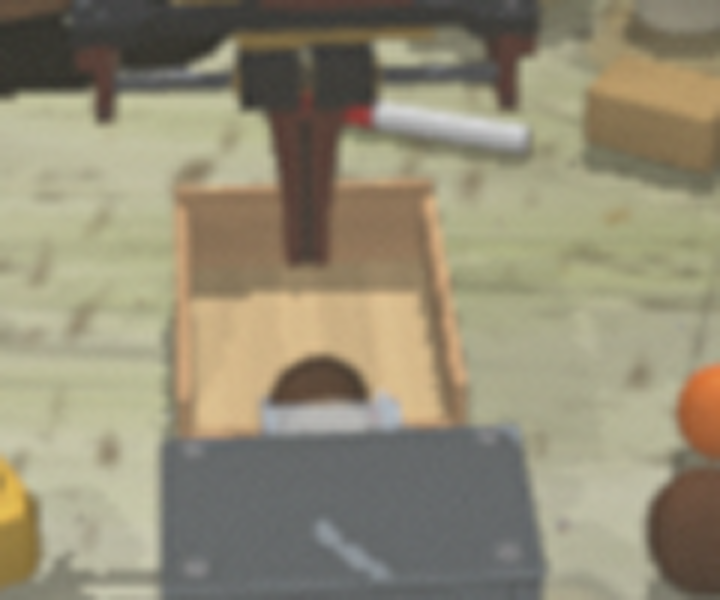

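The two views agree that the drawn fingers end about 25 mm short of the reported TCP. That is why the tool passed above the ball and nothing moved. I'll correct the height by 25.5 mm and approach again.

servo_tool:
  deltas:
    - [[0,-0.01,0.01],0]
    - [[0,-0.02,0.02],0]
    - [[0,-0.028,0.027],0]
    - [[0,-0.029,0.0295],0]
    - [[0,-0.029,0.0295],0]

```text
clock: 5.17
tool_pos: [0.5604, -0.0842, 0.0259]
tcp_rot: [-0.0, 0.998, 0.066, -0.001]
wrist_force: [-0.2, -0.2, -0.7]
finger_gap: 0.0006
```

```bash
python3 t.py -.005 -.001 .0287; python3 - <<'E'
from h import *
from cell import get_image,readout
s=readout.read_state()
d=get_image("side");pickle.dump((s,d),open("pics/s7.pkl","wb"))
cv2.imwrite("pics/s7.png",cv2.resize(d["color"][180:280,240:360,::-1],None,fx=6,fy=6,interpolation=cv2.INTER_CUBIC))
d=get_image("wrist");pickle.dump((s,d),open("pics/w7.pkl","wb"))
cv2.imwrite("pics/w7.png",cv2.resize(d["color"][60:300,200:440,::-1],None,fx=2.5,fy=2.5,interpolation=cv2.INTER_CUBIC))
E
```

```text
5.17 F [-0.0195 -0.0001  0.0259] yaw -0.19 frc [-0.12  0.27 -0.66]
delta [ 0.0009 -0.0145 -0.0028]
```

View pics/s7.png

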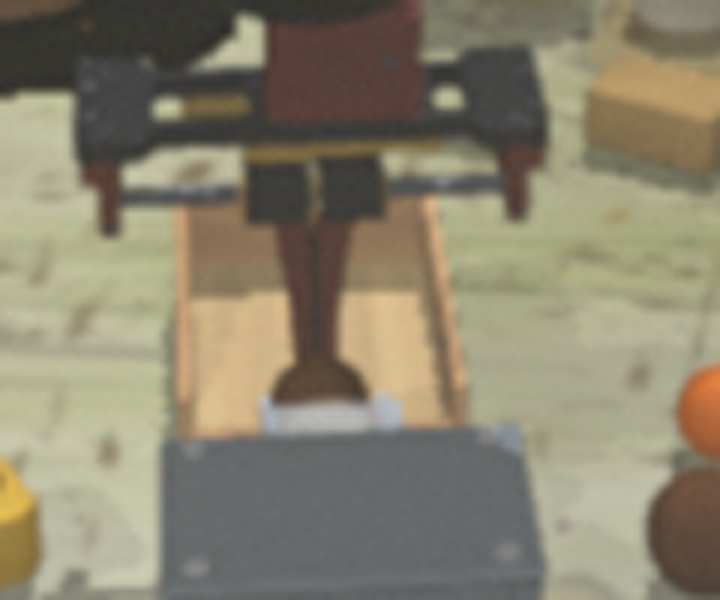

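View pics/w7.png

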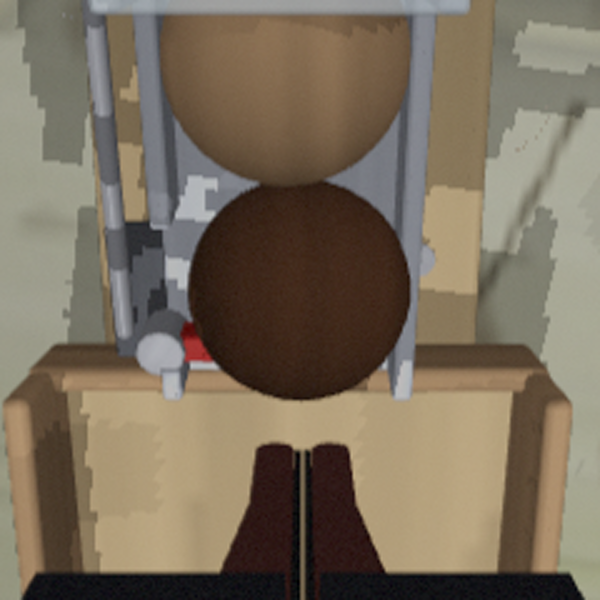

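servo_tool:
  deltas:
    - [[0,-0.001,-0.002],0]
    - [[0,-0.003,-0.003],0]
    - [[0.001,-0.006,-0.003],0]
    - [[0.001,-0.009,-0.003],0]
    - [[0.001,-0.012,-0.003],0]
    - [[0.001,-0.014,-0.003],0]
    - [[0.001,-0.016,-0.003],0]
    - [[0.001,-0.018,-0.003],0]
    - [[0.001,-0.018,-0.003],0]

```text
clock: 6.02
tool_pos: [0.5601, -0.067, 0.03]
tcp_rot: [0.0, 0.998, 0.066, -0.0]
wrist_force: [-0.1, -0.1, 0.3]
finger_gap: 0.0006
```

```bash
python3 t.py .006 -.001 .0307; python3 - <<'E'
from h import *
from cell import get_image,readout
s=readout.read_state()
d=get_image("wrist");pickle.dump((s,d),open("pics/w8.pkl","wb"))
cv2.imwrite("pics/w8.png",cv2.resize(d["color"][60:300,200:440,::-1],None,fx=2.5,fy=2.5,interpolation=cv2.INTER_CUBIC))
E
python3 ball.py pics/w7.pkl;python3 ball.py pics/w8.pkl
```

```text
6.02 F [-0.0024 -0.0021  0.03  ] yaw -0.24 frc [-0.05  0.06  0.3 ]
delta [-0.0011 -0.0084 -0.0007]
px [321.3 174.9] 42.0
ball F [ 0.0248 -0.0012  0.0597] tcp x -0.0195
px [318.6 200. ] 39.3
ball F [ 0.0293 -0.0018  0.0605] tcp x -0.0024
```

View pics/w8.png

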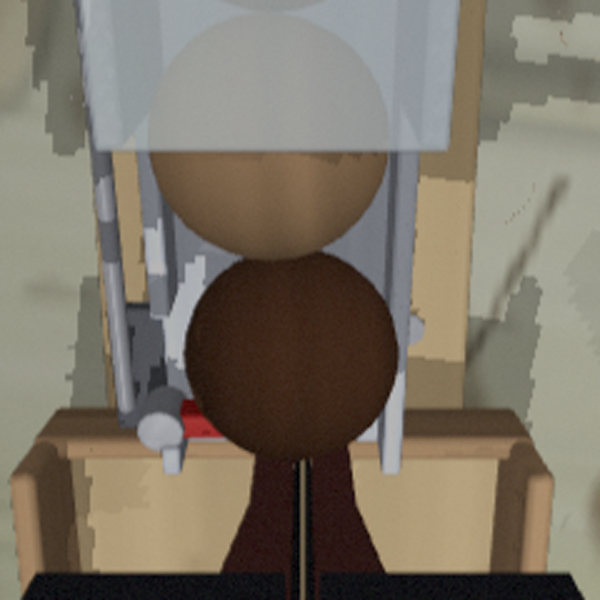

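The ball has now moved up-lane by about 4.5 mm, and the fingertip is touching it just below its widest line. I'll push on in small, watched steps.

servo_tool:
  deltas:
    - [[0,-0.002,0],0]
    - [[-0.001,-0.004,0],0]
    - [[-0.001,-0.006,-0.001],0]
    - [[-0.001,-0.008,-0.001],0]
    - [[-0.001,-0.009,-0.001],0]

```text
clock: 6.48
tool_pos: [0.5579, -0.0581, 0.031]
tcp_rot: [0.0, 0.998, 0.066, -0.0]
wrist_force: [0.2, 0.2, 0.9]
finger_gap: 0.0006
```

```bash
python3 t.py .012 -.001 .0317
```

```text
6.48 F [ 0.0067 -0.0012  0.031 ] yaw -0.23 frc [ 0.14 -0.19  0.94]
delta [-0.0002 -0.0053 -0.0007]
```

servo_tool:
  deltas:
    - [[0,-0.002,0],0]
    - [[0,-0.003,-0.001],0]
    - [[0,-0.005,-0.001],0]
    - [[0,-0.006,-0.001],0]
    - [[0,-0.007,-0.001],0]

```text
clock: 6.9
tool_pos: [0.557, -0.051, 0.032]
tcp_rot: [0.0, 0.998, 0.066, -0.0]
wrist_force: [0.1, 0.3, 0.1]
finger_gap: 0.0005
```

```bash
python3 t.py .02 -.001 .0331
```

```text
6.9 F [ 0.0139 -0.0012  0.032 ] yaw -0.23 frc [ 0.27 -0.16  0.13]
delta [-0.0002 -0.0061 -0.0011]
```

servo_tool:
  deltas:
    - [[0,-0.002,0],0]
    - [[0,-0.003,-0.001],0]
    - [[0,-0.005,-0.001],0]
    - [[0,-0.006,-0.001],0]
    - [[0,-0.007,-0.001],0]

```text
clock: 7.32
tool_pos: [0.5561, -0.0439, 0.033]
tcp_rot: [0.0, 0.998, 0.066, -0.0]
wrist_force: [-0.1, -1.2, -0.1]
finger_gap: 0.0005
```

```bash
python3 t.py .027 -.001 .0344
```

```text
7.32 F [ 0.021  -0.0012  0.033 ] yaw -0.22 frc [-1.16  0.26 -0.08]
delta [-0.0003 -0.006  -0.0014]
```

servo_tool:
  deltas:
    - [[0,-0.001,0],0]
    - [[0,-0.002,-0.001],0]
    - [[0,-0.003,-0.001],0]
    - [[0,-0.004,-0.001],0]
    - [[0,-0.005,-0.001],0]

```text
clock: 7.73
tool_pos: [0.5556, -0.0392, 0.0341]
tcp_rot: [0.0, 0.998, 0.066, 0.0]
wrist_force: [0.4, -4.5, 0.8]
finger_gap: 0.0002
```

```bash
python3 t.py .031 -.001 .0352; python3 - <<'E'
from h import *
from cell import get_image,readout
s=readout.read_state()
d=get_image("wrist");pickle.dump((s,d),open("pics/w9.pkl","wb"))
cv2.imwrite("pics/w9.png",cv2.resize(d["color"][60:300,200:440,::-1],None,fx=2.5,fy=2.5,interpolation=cv2.INTER_CUBIC))
E
```

```text
7.73 F [ 0.0258 -0.0014  0.0341] yaw -0.21 frc [-4.56  0.23  0.83]
delta [-0.0004 -0.0052 -0.0011]
```

View pics/w9.png

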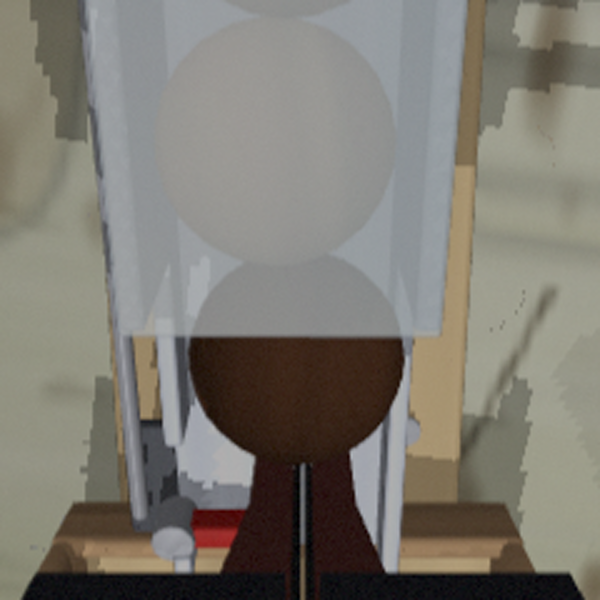

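Contact with the plate reads about 4.5 N, starting between TCP x = 21 and 25 mm. The red finger at (220,528) in the zoom is still across the lane and well below the fingertips.

servo_tool:
  deltas:
    - [[0,-0.001,0],0]
    - [[0,-0.002,0],0]
    - [[0,-0.003,-0.001],0]
    - [[0,-0.004,-0.001],0]
    - [[0,-0.005,-0.001],0]

```text
clock: 8.2
tool_pos: [0.5553, -0.0349, 0.0353]
tcp_rot: [0.001, 0.998, 0.066, 0.0]
wrist_force: [1.7, -7.0, 0.5]
finger_gap: 0.0005
```

```bash
python3 t.py .035 -.001 .0358
```

```text
8.2 F [ 0.03   -0.0017  0.0353] yaw -0.18 frc [-7.17 -0.69  0.46]
delta [-0.0007 -0.005  -0.0005]
```

servo_tool:
  deltas:
    - [[0,-0.001,0],0]
    - [[0,-0.002,0],0]
    - [[0,-0.003,0],0]

```text
clock: 8.45
tool_pos: [0.5551, -0.0327, 0.0355]
tcp_rot: [0.002, 0.998, 0.067, 0.001]
wrist_force: [-0.3, -5.9, -0.1]
finger_gap: 0.0002
```

```bash
python3 t.py .036 -.001 .0360
```

```text
8.45 F [ 0.0322 -0.0018  0.0355] yaw -0.17 frc [-5.84  1.06 -0.13]
delta [-0.0008 -0.0038 -0.0006]
```

servo_tool:
  deltas:
    - [[0,-0.001,0],0]
    - [[0,-0.002,0],0]
    - [[0,-0.003,-0.001],0]
    - [[0,-0.004,-0.001],0]

```text
clock: 8.78
tool_pos: [0.5546, -0.0297, 0.0366]
tcp_rot: [0.002, 0.998, 0.067, 0.001]
wrist_force: [-0.8, -7.5, 1.6]
finger_gap: 0.0004
```

```bash
python3 t.py .040 -.001 .0367; python3 - <<'E'
from h import *
from cell import get_image,readout
s=readout.read_state()
d=get_image("wrist");pickle.dump((s,d),open("pics/w10.pkl","wb"))
cv2.imwrite("pics/w10.png",cv2.resize(d["color"][60:300,200:440,::-1],None,fx=2.5,fy=2.5,interpolation=cv2.INTER_CUBIC))
E
```

```text
8.78 F [ 0.0353 -0.0017  0.0366] yaw -0.14 frc [-7.31  1.85  1.6 ]
delta [-0.0007 -0.0047 -0.0001]
```

View pics/w10.png

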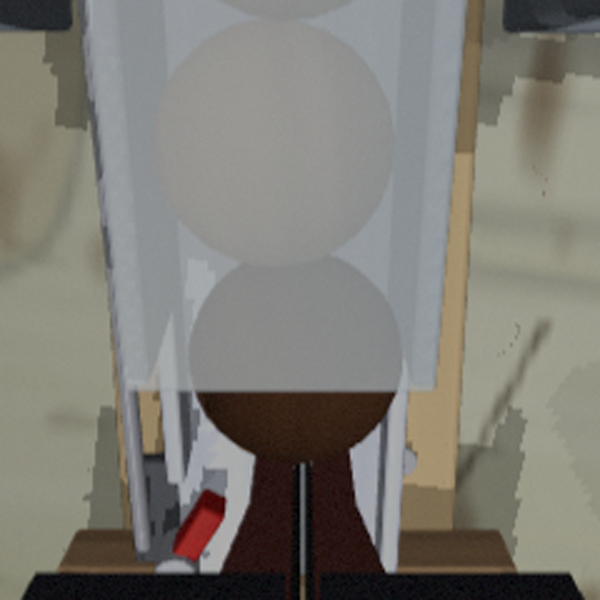

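The red finger has turned by about 60°, so the plate has travelled roughly 10 mm and has about 6 mm left.

servo_tool:
  deltas:
    - [[0,-0.001,0],0]
    - [[0,-0.002,0],0]
    - [[0,-0.003,0],0]
    - [[0,-0.004,0],0]

```text
clock: 9.17
tool_pos: [0.5537, -0.0266, 0.0366]
tcp_rot: [0.003, 0.998, 0.067, 0.0]
wrist_force: [0.4, -8.9, 0.9]
finger_gap: 0.0009
```

```bash
python3 t.py .042 -.001 .0370
```

```text
9.17 F [ 0.0385 -0.0013  0.0366] yaw -0.12 frc [-8.83  0.84  0.9 ]
delta [-0.0003 -0.0035 -0.0005]
```

servo_tool:
  deltas:
    - [[0,-0.001,0],0]
    - [[0,-0.002,0],0]

```text
clock: 9.33
tool_pos: [0.5534, -0.0255, 0.0366]
tcp_rot: [0.003, 0.998, 0.067, 0.0]
wrist_force: [-1.6, -7.8, 1.0]
finger_gap: 0.0003
```

```bash
python3 t.py .042 -.001 .0370
```

```text
9.33 F [ 0.0396 -0.0011  0.0366] yaw -0.11 frc [-7.52  2.66  0.97]
delta [-0.0001 -0.0024 -0.0004]
```

servo_tool:
  deltas:
    - [[0,-0.001,0],0]
    - [[0,-0.002,0],0]

```text
clock: 9.5
tool_pos: [0.5531, -0.0244, 0.0367]
tcp_rot: [0.004, 0.998, 0.067, 0.0]
wrist_force: [-0.2, -7.5, 0.7]
finger_gap: 0.0004
```

```bash
python3 t.py .044 -.001 .0370; python3 - <<'E'
from h import *
from cell import get_image,readout
s=readout.read_state()
d=get_image("wrist");pickle.dump((s,d),open("pics/w11.pkl","wb"))
cv2.imwrite("pics/w11.png",cv2.resize(d["color"][60:300,200:440,::-1],None,fx=2.5,fy=2.5,interpolation=cv2.INTER_CUBIC))
E
```

```text
9.5 F [ 0.0407 -0.001   0.0367] yaw -0.09 frc [-7.43  1.26  0.67]
delta [ 0.     -0.0033 -0.0003]
```

View pics/w11.png

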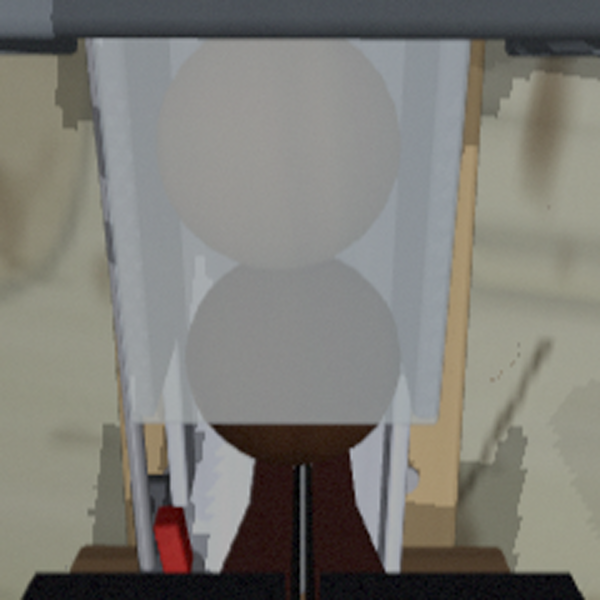

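The red finger is now folded nearly parallel to the lane and into the wall gap. I'll keep feeling for the firm stop in small steps.

servo_tool:
  deltas:
    - [[0,-0.001,0],0]
    - [[0,-0.002,0],0]

```text
clock: 9.72
tool_pos: [0.553, -0.0234, 0.0368]
tcp_rot: [0.005, 0.998, 0.068, 0.0]
wrist_force: [-0.4, -11.3, 2.2]
finger_gap: 0.0008
```

```bash
python3 t.py .044 -.001 .0372
```

```text
9.72 F [ 0.0417 -0.0009  0.0368] yaw -0.06 frc [-11.17   1.95   2.16]
delta [ 0.     -0.0023 -0.0004]
```

servo_tool:
  deltas:
    - [[0,-0.001,0],0]
    - [[0,-0.0015,0],0]

```text
clock: 9.88
tool_pos: [0.553, -0.0234, 0.0369]
tcp_rot: [0.006, 0.998, 0.068, 0.0]
wrist_force: [0.4, -11.8, 1.4]
finger_gap: 0.0005
```

```bash
python3 t.py .044 -.001 .0372
```

```text
9.88 F [ 0.0418 -0.001   0.0369] yaw -0.01 frc [-11.77   1.16   1.38]
delta [ 0.     -0.0022 -0.0003]
```

servo_tool:
  deltas:
    - [[0,-0.0015,0],0]
    - [[0,-0.0018,0],0]
    - [[0,-0.0018,0],0]

```text
clock: 10.13
tool_pos: [0.5531, -0.0234, 0.037]
tcp_rot: [0.007, 0.998, 0.068, 0.001]
wrist_force: [1.2, -13.2, 0.7]
finger_gap: 0.0004
```

```bash
python3 t.py .044 -.001 .0372; python3 - <<'E'
from h import *
from cell import get_image,readout
s=readout.read_state()
d=get_image("wrist");pickle.dump((s,d),open("pics/w12.pkl","wb"))
cv2.imwrite("pics/w12.png",cv2.resize(d["color"][60:300,200:440,::-1],None,fx=2.5,fy=2.5,interpolation=cv2.INTER_CUBIC))
E
```

```text
10.13 F [ 0.0418 -0.001   0.037 ] yaw 0.04 frc [-13.26   0.57   0.67]
delta [-0.     -0.0022 -0.0002]
```

View pics/w12.png

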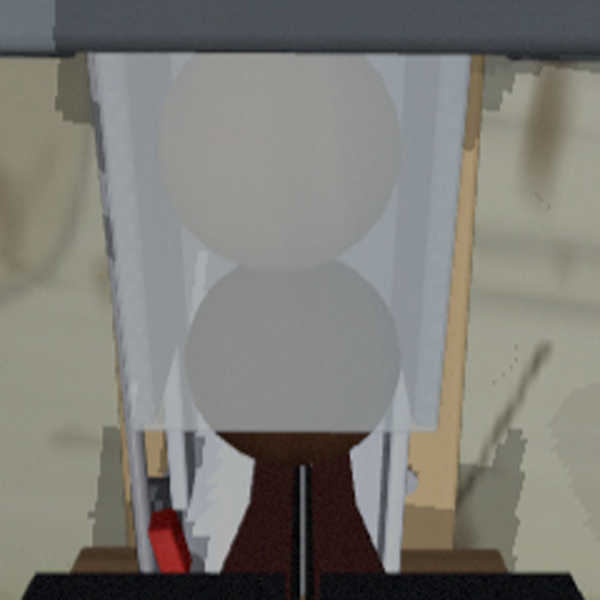

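The tool held 13 N with no further movement (x = 41.8 mm in three calls in a row), and the red finger is folded in. That is the firm stop, so I'll draw away quickly, back and then up.

servo_tool:
  deltas:
    - [[0,0.038,-0.008],0]
    - [[0,0.065,-0.035],0]
    - [[0,0.075,-0.074],0]
    - [[0,0.08,-0.114],0]
    - [[0,0.085,-0.15],0]
    - [[0,0.085,-0.18],0]
    - [[0,0.085,-0.2],0]
    - [[0,0.085,-0.2],0]

```text
clock: 10.85
tool_pos: [0.5668, -0.1052, 0.2432]
tcp_rot: [0.008, 0.998, 0.068, 0.005]
wrist_force: [1.3, -0.4, -0.5]
finger_gap: 0.0001
```

```bash
python3 t.py; python3 - <<'E'
from h import *
from cell import get_image,readout
s=readout.read_state()
d=get_image("wrist");pickle.dump((s,d),open("pics/w13.pkl","wb"))
cv2.imwrite("pics/w13.png",d["color"][:,:,::-1])
E
```

```text
10.85 F [-0.0411 -0.0036  0.2432] yaw 0.02 frc [-0.59 -1.19 -0.45]
```

View pics/w13.png

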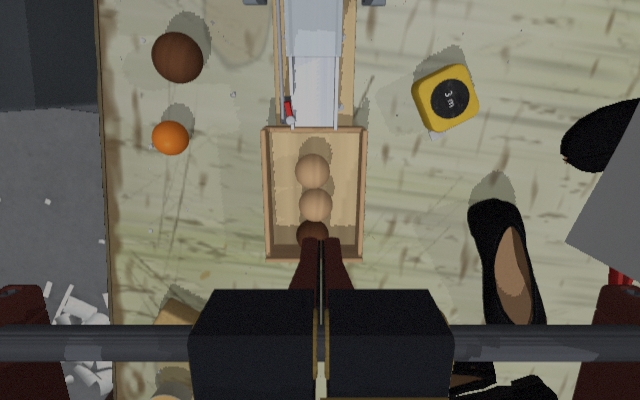

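All three knobs are in the tray, at (312,170), (315,205) and (313,232), and the red finger is folded at (288,107). I'll let them settle and check again.

servo_tool:
  deltas:
    - [[0,-0.03,-0.02],0]
    - [[0,-0.06,-0.03],0]
    - [[0,-0.08,-0.03],0]
    - [[0,-0.08,-0.03],0]
    - [[0,-0.08,-0.03],0]
    - [[0,-0.08,-0.03],0]
    - [[0,-0.08,-0.03],0]
    - [[0,-0.08,-0.03],0]
    - [[0,-0.08,-0.03],0]
    - [[0,-0.08,-0.03],0]

```text
clock: 11.73
tool_pos: [0.5544, -0.0258, 0.269]
tcp_rot: [0.007, 0.998, 0.068, 0.003]
wrist_force: [-0.2, -0.4, 0.4]
finger_gap: 0.0008
```

servo_tool:
  deltas:
    - [[0,0,0],0]
    - [[0,0,0],0]
    - [[0,0,0],0]
    - [[0,0,0],0]
    - [[0,0,0],0]
    - [[0,0,0],0]
    - [[0,0,0],0]
    - [[0,0,0],0]
    - [[0,0,0],0]
    - [[0,0,0],0]

```text
clock: 12.57
tool_pos: [0.5544, -0.0258, 0.2691]
tcp_rot: [0.007, 0.998, 0.068, 0.003]
wrist_force: [0.0, -0.5, -0.5]
finger_gap: 0.0004
```

```bash
python3 t.py; python3 - <<'E'
from h import *
from cell import get_image,readout
for i in range(4):
    s=readout.read_state();d=get_image("wrist")
    if i==0: cv2.imwrite("pics/w14.png",d["color"][:,:,::-1]);d0=d["color"].astype(int);pickle.dump((s,d),open("pics/w14.pkl","wb"))
print("max change .15s in tray",(np.abs(d["color"].astype(int)-d0).sum(2)[80:240,250:400]>120).sum())
E
```

```text
12.57 F [ 0.0392 -0.0021  0.2691] yaw -0.02 frc [-0.47  0.06 -0.48]
max change .15s in tray 0
```

View pics/w14.png

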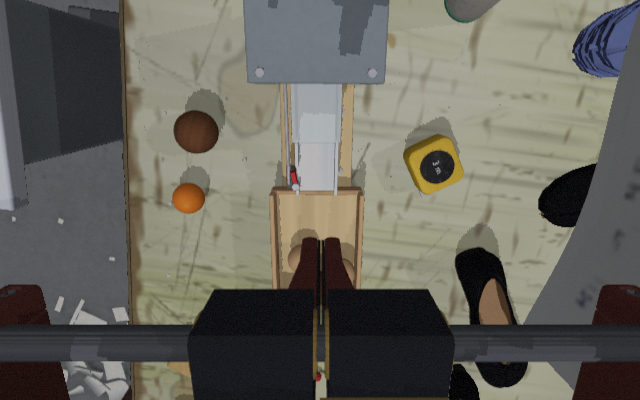

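servo_tool:
  deltas:
    - [[0,0.03,0],0]
    - [[0,0.07,0],0]
    - [[0,0.11,0],0]
    - [[0,0.15,0],0]
    - [[0,0.18,0],0]
    - [[0,0.18,0],0]
    - [[0,0.18,0],0]
    - [[0,0.18,0],0]

```text
clock: 13.43
tool_pos: [0.5784, -0.2036, 0.2714]
tcp_rot: [0.007, 0.998, 0.068, 0.002]
wrist_force: [0.8, 0.8, -0.9]
finger_gap: 0.0002
```

```bash
python3 t.py; python3 - <<'E'
from h import *
from cell import get_image,readout
ims=[]
for i in range(5):
    s=readout.read_state();d=get_image("wrist");ims.append(d["color"].astype(int))
cv2.imwrite("pics/w15.png",d["color"][:,:,::-1]);pickle.dump((s,d),open("pics/w15.pkl","wb"))
print("changed px .2s",(np.abs(ims[-1]-ims[0]).sum(2)[:250]>120).sum())
t=get_image("top");cv2.imwrite("pics/t15.png",t["color"][:,:,::-1])
E
```

```text
13.43 F [-0.1402 -0.0017  0.2714] yaw -0.05 frc [ 0.7  -0.86 -0.87]
changed px .2s 1322
```

View pics/w15.png

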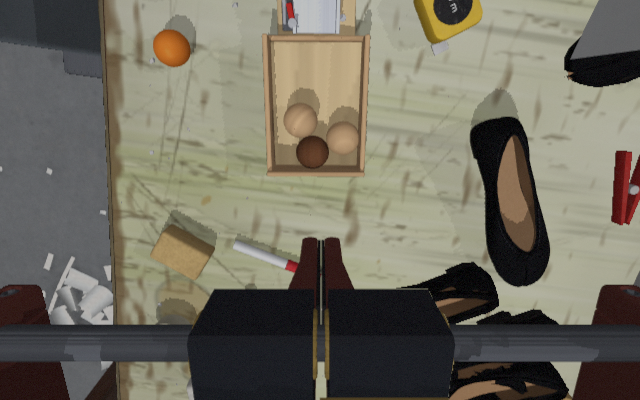

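View pics/t15.png

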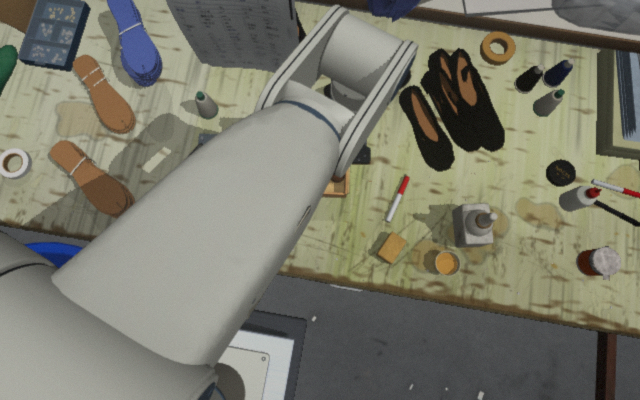

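The three knobs lie together in the tray at (300,120), (342,138) and (312,152). The block (392,247) and cup (445,262) are where they were at the start. I'll do one still check with the arm settled.

servo_tool:
  deltas:
    - [[0,0,0],0]
    - [[0,0,0],0]
    - [[0,0,0],0]
    - [[0,0,0],0]
    - [[0,0,0],0]
    - [[0,0,0],0]

```text
clock: 14.23
tool_pos: [0.5788, -0.2032, 0.2718]
tcp_rot: [0.007, 0.998, 0.068, 0.003]
wrist_force: [-0.6, -0.3, -0.3]
finger_gap: 0.0003
```

```bash
python3 - <<'E'
from h import *
from cell import get_image,readout
ims=[]
for i in range(6):
    s=readout.read_state();d=get_image("wrist");ims.append(d["color"].astype(int))
print("clock",s["clock"],"changed px .25s",(np.abs(ims[-1]-ims[0]).sum(2)[30:180,250:380]>120).sum(),s["joint_vel"].round(3))
cv2.imwrite("pics/w16.png",cv2.resize(d["color"][0:190,240:400,::-1],None,fx=3,fy=3,interpolation=cv2.INTER_CUBIC))
for p in [(300,120),(342,138),(312,152)]: print(w2f(onz(d,*p,.037,s)).round(3))
E
```

```text
clock 14.4833 changed px .25s 0 [ 0.001  0.002  0.    -0.001 -0.001  0.001]
[-0.093  0.021  0.037]
[-0.114 -0.029  0.037]
[-0.131  0.007  0.037]
```

View pics/w16.png

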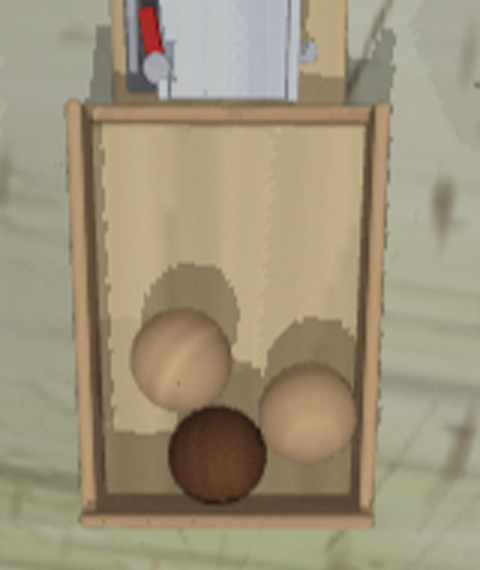

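```bash
python3 -c "
from cell import job_done;print(job_done())"
```

```text
the job is handed in; nothing more can be done
None
```

The job is done and handed in at about 14.5 s. The release plate is home, the red finger is folded clear, and all three knobs are at rest in the catch tray.

**Push:** With the gripper shut, I nudged the dark knob up the lane. After about 28–32 mm of free travel the row met the plate, which resisted with about 4.5–9 N. I stopped at the firm stop, where the tool no longer moved at about 13 N, the highest wrist force I read. I then drew back and up, and the knobs rolled out.

**Last checks:**
- **Knobs:** I measured their centres at feeder x/y of about (-93, 21), (-114, -29) and (-131, 7) mm. No pixels changed in the tray over 0.25 s.
- **Red finger:** it still lies folded into the wall gap, slightly past parallel to the lane.
- **Bystanders:** the tan block and the cup I took as the bystanders are unmoved in the top view.
- **Arm:** it is clear of everything, with wrist force at about 0 within a noise of about 1 N.

**Disagreement with the task description:** The task says the TCP is at the very end of the fingers, but the wrist and side views both showed them ending about 25 mm short of it. Because of that, my first approach passed above the knob with no measurable force and did not move it. I lowered the tool by that amount, and the contact and forces then matched expectations.

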